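# Close up the relay row on the rail and shut the gate behind it

### The arm

A 6-joint arm with a two-finger parallel gripper is mounted at the origin on a cart in front of the work surface, level with it; the furniture and walls round the work are solid. World frame = base frame: x ahead of the robot, y to its left, z up, the work surface at z = 0. Lengths are in m, angles in degrees, forces in N, time in s.
With the tool pointing down it reaches from about 0.325 to 0.9 m from the base axis. Payload 3.5 kg.
Tool frame: the origin (TCP) lies at the very end of the fingers, on their centre line; the grasp point (between the pads) lies 19 mm behind it; z points along the fingers, y is the line along which they close (so a half turn about z gives the same grasp; the last joint's range is limited). The gripper opens to 85 mm and grips with 20 to 120 N. Pads are 22 mm wide; open, the fingers measure 114 mm over their backs; the gripper's body (76 mm by 85 mm) begins 54 mm behind the grasp point. The pads swing forward as they close: fully open they stand 13 mm farther back than shut.
Start: joints at [-69.752, 15.837, -1.513, 72.651, 0, 84.076], TCP at [0.276, -0.561, 0.207] pointing down, gripper open.
Joint ranges: [-178.77, 178.77], [-48.84, 107.48], [-61.69, 71.31], [-111.58, 123.2], [-90, 87.43], [-180, 180]. Speed limits (degrees/s): [147.25, 147.25, 180, 180, 180, 180].

### API

Orientations are given as [roll, pitch, yaw] about the fixed x, y, z axes, in that order (R = Rz(yaw) Ry(pitch) Rx(roll)).
In Python, from cell import env, solver, camera, job, spotter gives the robot as it stands. Calls block until the motion is done:
- env.move_to(position, orientation): joint-space move of the TCP to a pose.
- env.move_straight(position, rate=0.15, frame=None): straight line of the TCP; frame=None keeps the orientation; rate is the mean speed in m/s.
- env.movej(angles): joint-space move.
- env.move_gripper(opening): opening from 0.0 (shut) to 1.0 (fully open); the grip force is fixed at half the most; returns when the fingers have stopped.
- env.wait(seconds).
- solver.inverse_kinematics(position, orientation): joint angles nearest the present ones, or None.
- env.get_state(): the state.
- camera(name): name is "side" or "top"; returns a dict with "color" (400x640x3 uint8, red, green, blue), "z_map" (400x640 float32, m along the optical axis (not along the pixel's ray), 0 where there is no reading), "vertical_fov" (degrees; the focal length in pixels is half the picture's height over the tangent of half this angle, whatever the lens; pixels are square), "cx", "cy" (the principal point, pixels), "rvec" (rotation vector, rad) and "tvec" (3), from world to camera coordinates, as OpenCV has them. Camera axes: x right, y down, z forward; pixel columns grow to the right and rows downward; lengths in m; the calibration is good to about 2 mm. A picture is of the moment at which its call begins.
A pose or a line that the arm cannot do raises env.Unreachable and nothing moves.
- job.hand_in(): hands the job in; it is judged then, once.
Trained networks look in a picture, given as the dict that the camera call returned (one of the last four; its "shot" number tells which), for a name from the list of things; names that differ only in an ending like _2 or _b are one class to them, and where a whole thing is asked for, a point or a joint stands for the part that bears it (a point fixed in the world has none). Each returns a list of dicts, best first, with "confidence" (0 to 1); they miss things now and then, are a little off and sometimes report something else, mostly with a low value. They report only what shows in the picture. A call takes as long as a camera call.
- spotter.search_frame(picture, thing): "point" ([column, row] in pixels, amid what is visible of it).
- spotter.tip_of(picture, thing): "point" ([column, row] in pixels: a listed point, or the origin of a listed thing).
The state is a dict: "time": time; "joint_positions": joint angles; "qd": joint speeds; "effort": joint torques, N m; "tool_pos": TCP position; "tcp_rot": TCP orientation; "contact_force": force on the tool from outside, world axes, zero at the start; "ft_torque": the same for the moment, N m; "opening": opening from 0.0 (shut) to 1.0 (fully open); "finger_force": force on a finger pad.
Only numpy, scipy, OpenCV 4.12 (cv2) and the standard library are available. Lean on these libraries where they do the work, as an engineer would, in place of code of your own. Each camera call takes 0.05 s, during which the arm holds its last target. There are 200 camera calls.

### The job

With the fingertips, push the row of four relay modules along their mounting rail, as one train, until it is tight against the black end stop. Then push the red gate fully shut behind the row. Do not lift or tip any module, and leave the bottle, capacitor, screwdriver and pen where they are.

Things in the scene. Friction and masses are not known exactly. Their poses are not given: they have to be found in the camera images.
- rail_fixture: fixed aluminium plate on the worktop, 310 mm (y) x 150 mm (x from -85 to +65 mm), 6 mm thick, with a steel rail, 35 mm wide, along its y axis (x = 0, y -145 to +145 mm), rail top 20 mm above the worktop. Black end stop, 54 mm wide, 36 mm above the rail, at the -y end: the row is pushed to -y. Origin: on the worktop under the rail's middle. A black post at x 41, y -18 mm is where the shut gate rests
- stop_face (a point): middle of the end stop's face that looks along the rail to the row, at the rail's top; y points away from the stop along the rail, z up, x across, as in the fixture. Four modules against the stop reach to y = 104 mm here; at the start they stand touching in one row, 35 to 90 mm off the stop
- gate (a joint): red swing gate, vertical hinge. 0 rad = shut: the arm lies across the rail (along fixture x), its face 4 mm behind a row that is home. Grows as it opens, counter-clockwise from above; at 1.57 the arm points away from the stop (fixture +y). Limits 0 and 1.85; starts at 1.42 to 1.75. Light friction (0.03 N m) keeps it where it is left, no spring. A row not home blocks it
- gate_pivot (a point): point on the gate's hinge axis, at the arm's mid-height (34.5 mm above the worktop); fixed to the fixture at its x -58, y -8 mm, on the robot's side of the rail
- gate_tip (a point): centre of the gate arm's black round end (12 mm wide), 98 mm from the hinge axis. The red arm is a flat bar on edge, 8 mm thick, from 24.5 to 44.5 mm above the worktop
- relay_blue: relay module: grey housing, 26 mm along the rail, 52 mm across, 22 mm high, and on it a plug-in relay (blue), 22 x 34 x 16 mm (top 38 mm above the rail). Loose, about 70 g; sits astride the rail on two legs that hang 8.5 mm down beside it (1 mm play each side). Origin: centre of the housing's underside, on the rail's top; z up, y along the rail as the fixture's. Its place in the row varies
- relay_orange: relay module: grey housing, 26 mm along the rail, 52 mm across, 22 mm high, and on it a plug-in relay (orange), 22 x 34 x 16 mm (top 38 mm above the rail). Loose, about 70 g; sits astride the rail on two legs that hang 8.5 mm down beside it (1 mm play each side). Origin: centre of the housing's underside, on the rail's top; z up, y along the rail as the fixture's. Its place in the row varies
- relay_green: relay module: grey housing, 26 mm along the rail, 52 mm across, 22 mm high, and on it a plug-in relay (green), 22 x 34 x 16 mm (top 38 mm above the rail). Loose, about 70 g; sits astride the rail on two legs that hang 8.5 mm down beside it (1 mm play each side). Origin: centre of the housing's underside, on the rail's top; z up, y along the rail as the fixture's. Its place in the row varies
- relay_white: relay module: grey housing, 26 mm along the rail, 52 mm across, 22 mm high, and on it a plug-in relay (white), 22 x 34 x 16 mm (top 38 mm above the rail). Loose, about 70 g; sits astride the rail on two legs that hang 8.5 mm down beside it (1 mm play each side). Origin: centre of the housing's underside, on the rail's top; z up, y along the rail as the fixture's. Its place in the row varies
- flux_bottle: small amber flux bottle with white nozzle, 33 mm wide, 82 mm high, standing on the worktop beyond the fixture; bystander, easily knocked over. Origin: centre of its underside
- screwdriver_1: small yellow screwdriver, 143 mm long, 13 mm thick, lying on the worktop beyond the fixture; bystander. Origin: under its middle, y along it
- capacitor_1: black can capacitor, 22 mm wide, 34 mm high, standing on the worktop on the robot's side of the fixture; bystander. Origin: centre of its underside
- ball_pen: white ball pen, 145 mm long, 9 mm thick, lying on the worktop on the robot's side of the fixture; bystander. Origin: under its middle, y along it

How it is judged (in metres and radians):
On the way, in this order (a step that is already met when the one before it is completed fails the run):
1. the row of four is tight against the end stop, the gate still open (y of each of relay_blue, relay_orange, relay_green, relay_white in the frame of stop_face below 0.094 m and value of joint gate above 0.5 rad), for 0.2 s.
2. the gate is shut (value of joint gate below 0.08 rad and y of each of relay_blue, relay_orange, relay_green, relay_white in the frame of stop_face below 0.094 m), for 0.2 s.
At the end, for the whole second after the job is handed in: All four modules sit upright on the rail at rest, tight against the end stop (all gaps together under 3 mm), and the gate is shut (within 0.08 rad) (all of step 2 and z of relay_blue in the frame of stop_face between -0.003 and 0.003 m and angle between each of relay_blue, relay_orange, relay_green, relay_white's own z axis and vertical below 0.08 rad and y of each of relay_blue, relay_orange, relay_green, relay_white in the frame of stop_face above 0.01 m and angle between the y axis of each of relay_blue, relay_orange, relay_green, relay_white and the y axis of rail_fixture, either way round below 0.12 rad and z of relay_orange in the frame of stop_face between -0.003 and 0.003 m and z of relay_green in the frame of stop_face between -0.003 and 0.003 m and z of relay_white in the frame of stop_face between -0.003 and 0.003 m and linear speed of each of relay_blue, relay_orange, relay_green, relay_white below 0.02 m/s); the robot touches nothing.
It fails at once if a module is lifted off the rail (more than 6 mm) or tipped (more than 0.3 rad) (z of any of relay_blue, relay_orange, relay_green, relay_white in the frame of stop_face above 0.006 m or angle between any of relay_blue, relay_orange, relay_green, relay_white's own z axis and vertical above 0.3 rad).
It fails at once if the bottle, capacitor, screwdriver or pen is moved (more than 20 mm) or tipped over (distance of any of flux_bottle, screwdriver_1, capacitor_1, ball_pen from where it was at the start of the episode above 0.02 m or angle between any of flux_bottle, capacitor_1's own z axis and vertical above 0.5 rad).
It also fails if it takes over 48 s, if anything falls off the work surface, if the arm or the gripper's body presses on something with over 40 N, if the wrist force passes 120 N, or if a joint passes its speed limit or range.

## Working session

There is one attempt and no reset: what is moved stays moved. The work goes in short steps, each a Python script; the robot and the scene stay as the last script left them, time stands still between calls to the robot, and variables do not carry over. Pictures are saved under pics/ and viewed, at most 10 in all, crops included, and the job is handed in when it is done.

```bash
mkdir -p pics; ls
cat > h.py <<'E'
import numpy as np, cv2
from cell import env, solver, camera, job, spotter
def cam(p):
    f=p["color"].shape[0]/2/np.tan(np.radians(p["vertical_fov"])/2)
    R=cv2.Rodrigues(np.array(p["rvec"],float))[0]; t=np.array(p["tvec"],float).ravel()
    return f,R,t
def ray_z(p,uv,z):
    f,R,t=cam(p); d=R.T@np.array([(uv[0]-p["cx"])/f,(uv[1]-p["cy"])/f,1]); c=-R.T@t
    return c+d*(z-c[2])/d[2]
def cloud(p):
    f,R,t=cam(p); Z=p["z_map"]; v,u=np.mgrid[:Z.shape[0],:Z.shape[1]]
    P=np.stack([(u-p["cx"])/f*Z,(v-p["cy"])/f*Z,Z],-1)
    W=(P-t)@R; W[Z==0]=np.nan; return W
def save(p,n,crop=None):
    c=p["color"][:,:,::-1]; cv2.imwrite("pics/"+n,c)
E
python3 - <<'E'
from h import *
for n in("top","side"):
    p=camera(n); save(p,n+"1.png"); f,R,t=cam(p); print(n,f,-R.T@t)
    W=cloud(p); np.save(n+".npy",W)
    for k,z in dict(stop_face=.02,gate_pivot=.0345,gate_tip=.0345,relay_blue=.02,relay_orange=.02,relay_green=.02,relay_white=.02,rail_fixture=0,flux_bottle=0,capacitor_1=0,screwdriver_1=0,ball_pen=0).items():
        for r in spotter.tip_of(p,k)[:1]:
            print(k,np.round(r["point"],1),round(r["confidence"],2),ray_z(p,r["point"],z).round(4))
print(env.get_state())
E
```

```text
pics
top 481.4324756043584 [0.50386157 0.03827026 0.88915166]
stop_face [358.8 222.8] 0.82 [ 0.5262 -0.0309  0.02  ]
gate_pivot [292.5 247.6] 0.81 [0.479  0.0867 0.0345]
gate_tip [240.4 244.2] 0.82 [0.4828 0.179  0.0345]
relay_blue [317.3 216.3] 0.66 [0.5361 0.0443 0.02  ]
relay_orange [302.9 215. ] 0.7 [0.5378 0.0704 0.02  ]
relay_green [289. 211.] 0.91 [0.5444 0.0957 0.02  ]
relay_white [331.7 221.9] 0.65 [0.5266 0.0181 0.02  ]
rail_fixture [295.5 214.8] 0.58 [0.5386 0.0848 0.    ]
capacitor_1 [348.3 300. ] 0.56 [ 0.385  -0.0161  0.    ]
screwdriver_1 [273.8 148.2] 0.91 [0.6616 0.1286 0.    ]
ball_pen [253.7 296.7] 0.58 [0.3867 0.1571 0.    ]
side 482.62196716191744 [ 0.35574377 -0.70963211  0.36557196]
stop_face [328.3 236.8] 0.6 [ 0.5377 -0.0221  0.02  ]
gate_pivot [280.4 208.7] 0.61 [0.4778 0.0848 0.0345]
gate_tip [277.4 190. ] 0.63 [0.4889 0.1824 0.0345]
relay_blue [318.1 221.1] 0.71 [0.537  0.0438 0.02  ]
relay_orange [315.9 215. ] 0.53 [0.5398 0.0713 0.02  ]
relay_green [311.9 211.6] 0.67 [0.5365 0.0888 0.02  ]
relay_white [321.7 229.6] 0.76 [0.5343 0.0079 0.02  ]
rail_fixtur
[... 249 characters left out ...]
 0.1571 0.    ]
{'time': 1.3, 'joint_positions': array([-6.97500598e+01,  1.58371453e+01, -1.51208927e+00,  7.26516718e+01,
        1.29890248e-03,  8.40752965e+01]), 'qd': array([ 0.11948554, -0.01293723, -0.05213556, -0.04091371, -0.06482981,
       -0.00893346]), 'effort': array([ 1.06964858e-04, -4.45489097e+01,  2.95558333e+01,  1.06585645e-03,
        4.13411624e-05, -2.72914491e-07]), 'tool_pos': array([ 0.27568675, -0.56090968,  0.20661115]), 'tcp_rot': array([-1.79999233e+02, -1.38551676e-03,  2.61746437e+01]), 'contact_force': array([ 0.08525486,  0.55563758, -0.36054856]), 'ft_torque': array([0.02245026, 0.04260771, 0.05582709]), 'finger_force': 0.0, 'opening': 1.0006346745076236}
```

Run:
```python
from h import *
c=cv2.imread("pics/top1.png")[110:330,180:440]; cv2.imwrite("pics/topc.png",cv2.resize(c,None,fx=3,fy=2.7,interpolation=cv2.INTER_CUBIC)[:600])
W=np.load("top.npy"); c=cv2.imread("pics/top1.png")
hsv=cv2.cvtColor(c,cv2.COLOR_BGR2HSV); H,S,V=cv2.split(hsv)
# plate footprint
m=(W[...,2]>.003)&(W[...,2]<.009)&(abs(W[...,0]-.53)<.15)&(abs(W[...,1]-.08)<.25)
print("plate",cv2.minAreaRect(W[m][:,:2].astype(np.float32)))
m=(W[...,2]>.05)&(W[...,2]<.064)&(abs(W[...,0]-.53)<.06)&(abs(W[...,1]-.08)<.2)
print("tops",cv2.minAreaRect(W[m][:,:2].astype(np.float32)))
m=((H<8)|(H>172))&(S>150)&(V>80)&(W[...,2]>.03)&(W[...,2]<.06); P=W[m][:,:2]
print("gate",len(P),cv2.minAreaRect(P.astype(np.float32)))
```

```text
plate ((0.5299242734909058, 0.08022180199623108), (0.2996775209903717, 0.4993291199207306), 0.007933777756989002)
tops ((0.5180878043174744, 0.028425611555576324), (0.1604909598827362, 0.07724973559379578), 88.70667266845703)
gate 296 ((0.7175306081771851, 0.1439191997051239), (0.2560126781463623, 0.47100844979286194), 74.71469116210938)
```

View pics/topc.png

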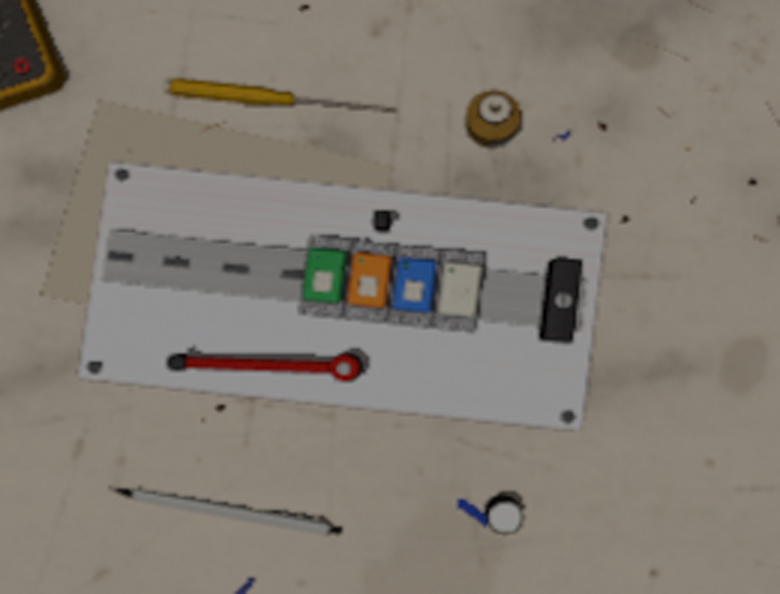

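View pics/side1.png

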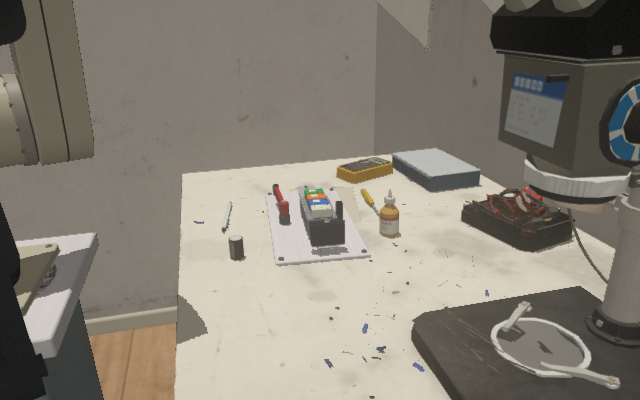

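The top view shows the row green–orange–blue–white, ending at the stop on the right. The crop has the plate corners at (110,163), (607,212), (580,430) and (80,380), the pivot at (345,367) and the gate tip at (177,362). The side view agrees: bottle at (390,222), capacitor at (236,247), nothing tight above the rail. Next I fit the fixture pose.

```bash
cat >> h.py <<'E'
def fit(A,B):
    A=np.array(A,float);B=np.array(B,float);a=A-A.mean(0);b=B-B.mean(0)
    th=np.arctan2((a[:,0]*b[:,1]-a[:,1]*b[:,0]).sum(),(a*b).sum())
    R=np.array([[np.cos(th),-np.sin(th)],[np.sin(th),np.cos(th)]]); t=B.mean(0)-R@A.mean(0)
    return th,R,t,(A@R.T+t-B)
E
python3 - <<'E'
from h import *
p=camera("top"); c=p["color"]; W=cloud(p)
hsv=cv2.cvtColor(c,cv2.COLOR_RGB2HSV); H,S,V=cv2.split(hsv)
# subpixel plate corners seeded by manual ones
seed=np.array([[110,163],[607,212],[580,430],[80,380]],float)/[3,2.7]+[180,110]
g=cv2.cvtColor(c,cv2.COLOR_RGB2GRAY)
cor=cv2.cornerSubPix(g,seed.astype(np.float32).reshape(-1,1,2),(4,4),(-1,-1),(3,50,.01)).reshape(-1,2)
print(seed.round(1).tolist(),cor.round(1).tolist())
A=[(.065,.155),(.065,-.155),(-.085,-.155),(-.085,.155)]
B=[ray_z(p,q,.006)[:2] for q in cor]
th,R,t,e=fit(A,B); print(np.degrees(th),t,e.round(4).tolist())
F=lambda P:(np.asarray(P)[...,:2]-t)@R
for k,z in dict(stop_face=.02,gate_pivot=.0345,gate_tip=.0345).items():
    for r in spotter.tip_of(p,k)[:1]: print(k,F(ray_z(p,r["point"],z)).round(4))
# tops of the relays from depth
Q=F(W); z=W[...,2]
m=(z>.048)&(z<.066)&(abs(Q[...,0])<.035)&(abs(Q[...,1])<.17)
y=Q[m][:,1]; print("high y",np.histogram(y,np.arange(-.17,.12,.01)))
m2=m&(Q[...,1]>-.105); print("relay x,y range",np.percentile(Q[m2],[2,50,98],axis=0).round(4),np.median(z[m2]))
m3=(z>.03)&(z<.047)&(abs(Q[...,0])<.03)&(Q[...,1]>-.105); print("housing",np.percentile(Q[m3],[1,99],axis=0))
m=((H<8)|(H>172))&(S>150)&(abs(Q[...,0]+.058)<.03)&(Q[...,1]<.12)&(Q[...,1]>-.02)
P=np.array([F(ray_z(p,(u,v),.0445)) for v,u in np.argwhere(m)]); print("gate",len(P),cv2.minAreaRect(P.astype(np.float32)),cv2.fitLine(P[P[:,1]>.01].astype(np.float32),2,0,.01,.01).ravel())
np.savez("fix.npz",th=th,R=R,t=t)
E
```

```text
[[216.7, 170.4], [382.3, 188.5], [373.3, 269.3], [206.7, 250.7]] [[220.60000610351562, 174.0], [382.29998779296875, 188.5], [373.29998779296875, 269.29998779296875], [206.6999969482422, 250.6999969482422]]
-4.774081759580594 [0.53799127 0.08297075] [[0.0054, 0.0075], [-0.0009, -0.0029], [-0.0021, -0.0042], [-0.0024, -0.0004]]
stop_face [ 0.0041 -0.1147]
gate_tip [-0.0654  0.0953]
high y (array([  0,   0,   0,  73, 182,  76,   0,   0,   0,  69, 115,  66, 111,
       111,  66, 113,  94,  90, 112,  51,   0,   0,   0,   0,   0,   0,
         0,   0,   0]), array([-1.70000000e-01, -1.60000000e-01, -1.50000000e-01, -1.40000000e-01,
       -1.30000000e-01, -1.20000000e-01, -1.10000000e-01, -1.00000000e-01,
       -9.00000000e-02, -8.00000000e-02, -7.00000000e-02, -6.00000000e-02,
       -5.00000000e-02, -4.00000000e-02, -3.00000000e-02, -2.00000000e-02,
       -1.00000000e-02,  1.38777878e-16,  1.00000000e-02,  2.00000000e-02,
        3.00000000e-02,  4.00000000e-02,  5.00000000e-02,  6.00000000e-02,
        7.00000000e-02,  8.00000000e-02,  9.00000000e-02,  1.00000000e-01,
        1.10000000e-01,  1.20000000e-01]))
relay x,y range [[-0.0147 -0.0743]
 [ 0.0014 -0.0234]
 [ 0.0179  0.0227]] 0.05770532350747637
housing [[-0.02415094 -0.077619  ]
 [ 0.02725249  0.02621966]]
gate 237 ((-0.05932169780135155, 0.037790216505527496), (0.015697889029979706, 0.1015024483203888), 6.196728706359863) [ 0.06555343 -0.99784905 -0.05865156  0.05011961]
```

Run:
```python
from h import *
p=camera("top"); c=p["color"]; W=cloud(p)
hsv=cv2.cvtColor(c,cv2.COLOR_RGB2HSV); H,S,V=cv2.split(hsv)
seed=np.array([[110,163],[607,212],[580,430],[80,380]],float)/[3,2.7]+[180,110]
A=[(.065,.155),(.065,-.155),(-.085,-.155),(-.085,.155)]
th,R,t,e=fit(A,[ray_z(p,q,.006)[:2] for q in seed]); print(np.degrees(th),t,e.round(4).tolist())
F=lambda P:(np.asarray(P)[...,:2]-t)@R
for k,z in dict(stop_face=.02,gate_pivot=.0345,gate_tip=.0345).items():
    for r in spotter.tip_of(p,k)[:1]: print(k,F(ray_z(p,r["point"],z)).round(4))
Q=F(W); z=W[...,2]
m=(z>.048)&(z<.066)&(abs(Q[...,0])<.035)&(abs(Q[...,1])<.17); s=Q[...,1]<-.1
print("stop",np.percentile(Q[m&s],[1,99],axis=0)); print("relay",np.percentile(Q[m&~s],[1,99],axis=0))
# line through relay tops -> rail direction
l=cv2.fitLine(W[m&~s][:,:2].astype(np.float32),2,0,.01,.01).ravel(); print("rail dir deg",np.degrees(np.arctan2(-l[0]/l[1],1)))
m=((H<8)|(H>172))&(S>150)&(abs(Q[...,0]+.058)<.03)&(Q[...,1]<.12)&(Q[...,1]>-.02)
P=np.array([F(ray_z(p,(u,v),.0445)) for v,u in np.argwhere(m)]); print("gate",np.percentile(P,[0,100],axis=0),cv2.fitLine(P[P[:,1]>.01].astype(np.float32),2,0,.01,.01).ravel())
np.savez("fix.npz",th=th,R=R,t=t)
for pos in([0,.09,.15],[0,.06,.026],[0,-.002,.026],[-.088,.07,.03],[.02,.02,.03]):
    w=np.r_[t+R@pos[:2],pos[2]]
    for dy in(0,90,-90): 
        q=solver.inverse_kinematics(w,[180,0,np.degrees(th)+dy]); print(pos,w.round(3),dy,None if q is None else np.round(q))
```

```text
-4.918104948160779 [0.53960251 0.0848324 ] [[0.0009, 0.0016], [0.0003, -0.0011], [-0.0009, -0.0021], [-0.0004, 0.0016]]
stop_face [-0.0024 -0.1161]
gate_pivot [-0.0666 -0.0025]
gate_tip [-0.0676  0.0909]
stop [[-0.02659792 -0.13617656]
 [ 0.02586583 -0.11820143]]
relay [[-0.01639967 -0.07718776]
 [ 0.01681697  0.0216417 ]]
rail dir deg -5.096077
gate [[-0.06559797 -0.01527462]
 [-0.04803956  0.08676288]] [ 0.06624524 -0.9978034  -0.06035534  0.04978862]
[0, 0.09, 0.15] [0.547 0.175 0.15 ] 0 [  11.   13.  -12.   65.    0. -164.]
[0, 0.09, 0.15] [0.547 0.175 0.15 ] 90 [ 11.  13. -12.  65.   0. 106.]
[0, 0.09, 0.15] [0.547 0.175 0.15 ] -90 [ 11.  13. -12.  65.   0. -74.]
[0, 0.06, 0.026] [0.545 0.145 0.026] 0 [   8.   19.  -21.   50.    0. -167.]
[0, 0.06, 0.026] [0.545 0.145 0.026] 90 [  8.  19. -21.  50.   0. 103.]
[0, 0.06, 0.026] [0.545 0.145 0.026] -90 [  8.  19. -21.  50.   0. -77.]
[0, -0.002, 0.026] [0.539 0.083 0.026] 0 [   2.   17.  -24.   49.    0. -173.]
[0, -0.002, 0.026] [0.539 0.083 0.026] 90 [  2.  17. -24.  49.   0.  97.]
[0, -0.002, 0.026] [0.539 0.083 0.026] -90 [  2.  17. -24.  49.   0. -83.]
[-0.088, 0.07, 0.03] [0.458 0.162 0.03 ] 0 [  12.   11.  -31.   48.    0. -163.]
[-0.088, 0.07, 0.03] [0.458 0.162 0.03 ] 90 [ 12.  11. -31.  48.   0. 107.]
[-0.088, 0.07, 0.03] [0.458 0.162 0.03 ] -90 [ 12.  11. -31.  48.   0. -73.]
[0.02, 0.02, 0.03] [0.561 0.103 0.03 ] 0 [   4.   19.  -20.   51.    0. -171.]
[0.02, 0.02, 0.03] [0.561 0.103 0.03 ] 90 [  4.  19. -20.  51.   0.  99.]
[0.02, 0.02, 0.03] [0.561 0.103 0.03 ] -90 [  4.  19. -20.  51.   0. -81.]
```

```bash
cat >> h.py <<'E'
try:
    d=np.load("fix.npz"); th,RF,tF=float(d["th"]),d["R"],d["t"]
    Wd=lambda x,y,z: np.r_[tF+RF@[x,y],z]
    O=lambda dy:[180,0,np.degrees(th)+dy]
except FileNotFoundError: pass
def force():   # in fixture axes
    s=env.get_state(); f=np.array(s["contact_force"]); return np.r_[RF.T@f[:2],f[2]]
E
python3 - <<'E'
from h import *
env.move_gripper(0.0)
env.move_to(Wd(0,.066,.14),O(90)); 
env.move_straight(Wd(0,.066,.028),rate=.12)
f0=force(); print(f0,env.get_state()["tool_pos"]-Wd(0,.066,.028),env.get_state()["time"])
y=.066
while y>-.025:
    y-= .006 if y>.008 else .002
    env.move_straight(Wd(0,y,.028),rate=.05)
    f=force()-f0; print(round(y,4),f.round(2))
    if f[1]>10 or abs(f[2])>15: break
print(env.get_state()["time"]); p=camera("top"); save(p,"push.png")
cv2.imwrite("pics/pushc.png",cv2.resize(cv2.imread("pics/push.png")[150:290,180:400],None,fx=3,fy=3))
E
```

```text
[-0.05841845 -0.84825275 -0.41913886] [0.00091222 0.00010299 0.00078477] 6.25
0.06 [-0.32  0.41  0.5 ]
0.054 [-1.12  0.79  0.82]
0.048 [-1.01  1.38 -0.31]
0.042 [-0.04  1.62  0.54]
0.036 [-0.49  1.4   0.12]
0.03 [-0.71  1.21  0.64]
0.024 [0.33 0.5  0.67]
0.018 [0.36 0.96 0.21]
0.012 [ 0.25  0.06 -0.04]
0.006 [-0.17  0.85  0.2 ]
0.004 [0.37 0.44 0.53]
0.002 [-0.73  1.3  -0.38]
0.0 [-0.21  2.16  1.13]
-0.002 [-0.06  1.79  0.37]
-0.004 [0.29 1.32 0.57]
-0.006 [-0.48  2.11  0.68]
-0.008 [-0.02  2.37  1.05]
-0.01 [-0.35  3.15  1.31]
-0.012 [0.55 7.58 2.05]
-0.014 [-0.4  11.44  2.75]
11.4167
```

View pics/pushc.png

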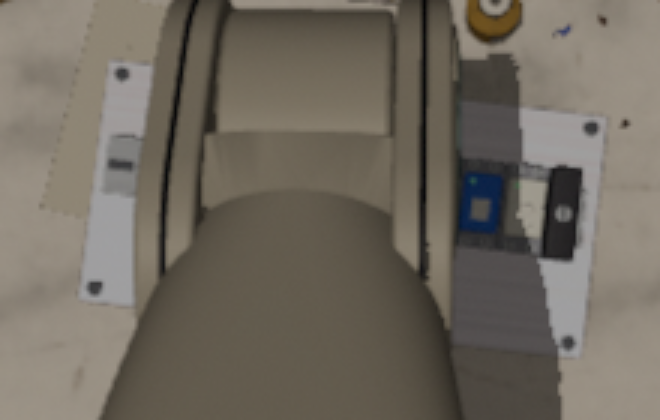

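The blue and white modules show white flush against the stop, and the push force rose to 11 N. Next I back off and swing the gate.

Run:
```python
from h import *
env.move_straight(Wd(0,.01,.028),rate=.08); env.move_straight(Wd(0,.01,.12),rate=.15)
env.move_to(Wd(-.1,.07,.12),O(-86)); 
p=camera("top"); save(p,"home.png"); W=cloud(p); Q=(W[...,:2]-tF)@RF; z=W[...,2]
m=(z>.048)&(z<.066)&(abs(Q[...,0])<.035)&(Q[...,1]<.05)&(Q[...,1]>-.113)
print("row",np.percentile(Q[m],[1,99],axis=0) if m.sum() else None,m.sum(),env.get_state()["time"])
cv2.imwrite("pics/homec.png",cv2.resize(cv2.imread("pics/home.png")[150:290,180:400],None,fx=3,fy=3))
```

```text
row [[-0.01578048 -0.11201761]
 [ 0.01751907 -0.01114233]] 966 15.3167
```

View pics/homec.png

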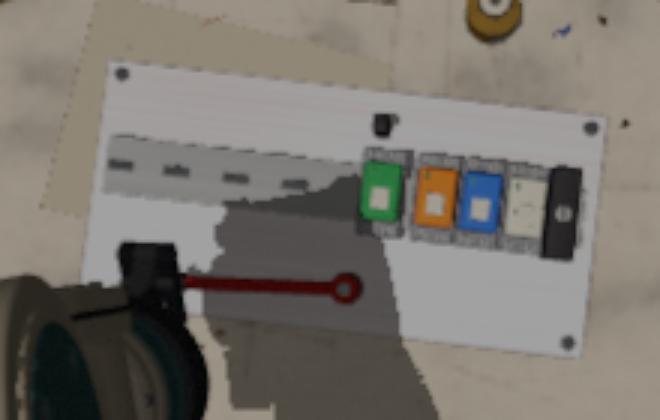

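The picture shows that green sprang back about 5 mm on release: there is a gap between green at (382,192) and orange at (435,197). I'll push again more gently and release slowly.

```bash
cat > row.py <<'E'
from h import *
def row(n):
    p=camera("top"); save(p,n+".png"); W=cloud(p); Q=(W[...,:2]-tF)@RF; z=W[...,2]
    m=(z>.048)&(z<.066)&(abs(Q[...,0])<.035)&(Q[...,1]<.05)&(Q[...,1]>-.113)
    print("row end",np.percentile(Q[m],[1,99],axis=0)[:,1],env.get_state()["time"])
    cv2.imwrite("pics/"+n+"c.png",cv2.resize(p["color"][150:290,180:400,::-1],None,fx=3,fy=3))
E
python3 - <<'E'
from row import *
env.move_to(Wd(0,.025,.10),O(90)); env.move_straight(Wd(0,.025,.028),rate=.12)
f0=force(); y=.012; env.move_straight(Wd(0,y,.028),rate=.06)
while y>-.02:
    y-=.002 if y>-.006 else .001
    env.move_straight(Wd(0,y,.028),rate=.02); s=env.get_state()
    f=force()-f0; a=RF.T@(s["tool_pos"][:2]-tF); print(round(y,4),a.round(4),f.round(2))
    if f[1]>4.5: break
env.wait(.3)
for k in range(8):
    y+=.001; env.move_straight(Wd(0,y,.028),rate=.01)
    print(round(y,4),(force()-f0).round(2),(RF.T@(env.get_state()["tool_pos"][:2]-tF)).round(4))
env.move_straight(Wd(0,.015,.028),rate=.06)
env.move_straight(Wd(0,.015,.10),rate=.15); env.move_to(Wd(-.1,.07,.10),O(-86)); row("home2")
E
```

```text
0.01 [0.   0.01] [ 0.56 -1.36  0.4 ]
0.008 [-0.     0.008] [-0.23 -0.12 -0.06]
0.006 [-0.      0.0059] [0.5  0.29 0.58]
0.004 [-0.      0.0039] [ 0.24 -0.21  0.79]
0.002 [-0.      0.0019] [ 0.74 -0.06  0.32]
0.0 [ 0.     -0.0001] [-0.29 -0.85 -0.47]
-0.002 [ 0.     -0.0021] [-0.7   1.03 -0.1 ]
-0.004 [-0.     -0.0041] [ 0.19 -0.19  0.26]
-0.006 [ 0.     -0.0061] [-0.91  0.31  0.28]
-0.007 [ 0.0001 -0.0067] [0.05 0.52 0.72]
-0.008 [ 0.0002 -0.0071] [0.   4.96 2.22]
-0.007 [-0.09  2.55  2.27] [ 0.0001 -0.007 ]
-0.006 [0.86 0.34 1.04] [-0.0002 -0.0066]
-0.005 [-0.68 -0.37 -0.05] [-0.0003 -0.0053]
-0.004 [-0.08 -0.03 -0.18] [-0.    -0.004]
-0.003 [ 0.64 -0.32 -0.03] [-0.     -0.0029]
-0.002 [ 0.04 -0.36  0.52] [-0.     -0.0019]
-0.001 [-0.16  0.33  0.59] [-0.    -0.001]
0.0 [0.97 0.3  0.71] [0.     0.0001]
row end [-0.11205122 -0.01732603] 27.75
```

View pics/home2c.png

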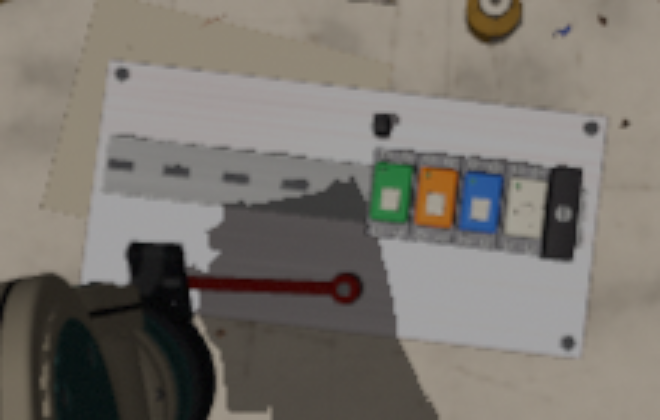

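Now the row is even and flush with the stop: green at (391,192), orange (437,197), blue (481,203), white (527,207). Next I swing the gate.

Run:
```python
from row import *
def pose(phi,d=.0185,r=.075):
    a=np.radians(phi); u=np.array([np.cos(a),np.sin(a)]); n=np.array([-u[1],u[0]])
    q=np.array([-.058,-.008])+r*u+d*n; return Wd(q[0],q[1],.030),O(phi-180)
w,o=pose(94,d=.032); env.move_straight(w+[0,0,.05],rate=.2,frame=o); env.move_straight(w,rate=.12)
f0=force()
for phi in (90,78,66,54,42,30,18,9,3):
    w,o=pose(phi); env.move_straight(w,rate=.07,frame=o)
print((force()-f0).round(2),env.get_state()["time"])
for d in np.arange(.0185,.0,-.0015):
    w,o=pose(0,d=d); env.move_straight(w,rate=.03,frame=o); f=force()-f0; print(round(d,4),f.round(2))
    if np.linalg.norm(f[:2])>3.5: break
print(env.get_state()["time"])
env.wait(.25)
for k in range(1,5):
    w,o=pose(0,d=d+.001*k); env.move_straight(w,rate=.015)
w,o=pose(0,d=d+.02); env.move_straight(w,rate=.06); env.move_straight(w+[0,0,.09],rate=.15)
env.move_to(Wd(-.12,.12,.13),o); row("gate")
```

```text
[ 0.33 -2.04 -0.33] 31.8833
0.0185 [ 0.02 -1.46  0.34]
0.017 [ 0.99 -1.03  0.33]
0.0155 [ 0.47 -1.62  0.69]
0.014 [ 0.71 -1.16  0.7 ]
0.0125 [ 0.19 -0.71  0.74]
0.011 [-0.61 -1.2  -0.26]
0.0095 [ 0.02 -0.67  0.39]
0.008 [-0.7  -1.44 -0.33]
0.0065 [ 0.5  -0.81  0.5 ]
0.005 [ 0.95 -1.74  0.98]
0.0035 [-0.16 -0.98  0.26]
0.002 [ 0.73 -0.32  0.87]
0.0005 [ 0.43 -1.94  0.98]
35.1667
row end [-0.11208222 -0.01733575] 38.3667
```

View pics/gatec.png

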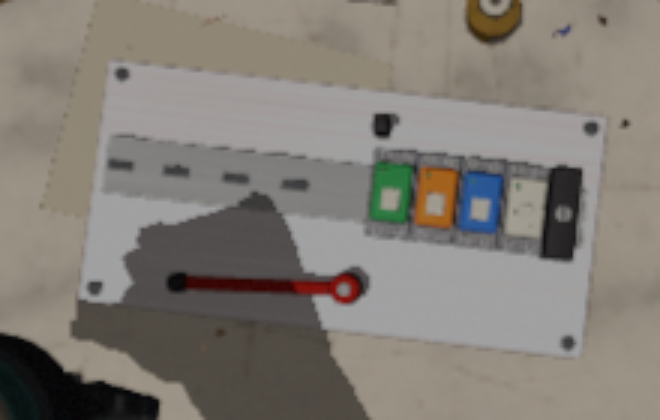

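The row is home, but the gate has not moved: its tip is still at (177,282). I'll find out why before spending more robot time.

Run:
```python
from row import *
s=env.get_state(); T=s["tool_pos"]
p=camera("side"); W=cloud(p); f,R,t=cam(p)
m=(np.linalg.norm(W[...,:2]-T[:2],axis=-1)<.06)&(W[...,2]>.06)&(W[...,2]<.25)
P=W[m]; print(m.sum(), T)
for z in np.arange(.10,.25,.01):
    k=(P[:,2]>=z)&(P[:,2]<z+.01)
    if k.any(): print(round(z,3),k.sum(),(P[k].min(0)-T).round(3),(P[k].max(0)-T).round(3))
c=R@T+t; uv=np.array([c[0]/c[2]*f+p["cx"],c[1]/c[2]*f+p["cy"]]); print(uv)
u,v=uv.astype(int); im=p["color"][:,:,::-1].copy(); cv2.circle(im,(u,v),1,(0,0,255),-1)
cv2.imwrite("pics/tipc.png",cv2.resize(im[v-70:v+60,u-60:u+90],None,fx=4,fy=4))
```

```text
663 [0.43154623 0.21419614 0.12977325]
0.15 31 [-0.011 -0.009  0.025] [ 0.009 -0.001  0.03 ]
0.16 52 [-0.011 -0.013  0.031] [ 0.01  -0.002  0.04 ]
0.17 59 [-0.012 -0.016  0.041] [ 0.009 -0.001  0.05 ]
0.18 65 [-0.011 -0.016  0.05 ] [ 0.01  -0.002  0.06 ]
0.19 47 [-0.013 -0.023  0.06 ] [0.01  0.005 0.07 ]
0.2 78 [-0.016 -0.037  0.07 ] [0.015 0.027 0.08 ]
0.21 54 [-0.016 -0.044  0.08 ] [ 0.013 -0.014  0.09 ]
0.22 92 [-0.019 -0.052  0.09 ] [ 0.014 -0.012  0.1  ]
0.23 89 [-0.019 -0.059  0.1  ] [0.015 0.044 0.11 ]
0.24 96 [-0.021 -0.06   0.11 ] [0.017 0.011 0.12 ]
[242.87718167 141.61262044]
```

View pics/tipc.png

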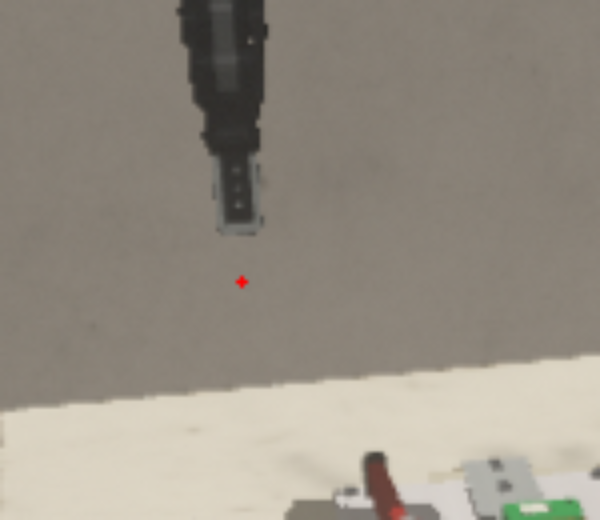

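The picture shows the real fingertip (238,235) about 23 mm short of the nominal TCP (242,282). My tool passed above the gate, so I'll go 21 mm lower with a fixed orientation. About 9 s are left.

Run:
```python
from row import *
Z=.009; T=lambda: round(env.get_state()["time"],2)
def q(phi,d=None,r=.075):
    a=np.radians(phi); u=np.array([np.cos(a),np.sin(a)]); n=np.array([-u[1],u[0]])
    if d is None: d=.005+.011*np.sin(a)+.010*np.cos(a)
    p=np.array([-.058,-.008])+r*u+d*n; return Wd(p[0],p[1],Z)
env.move_straight(q(94,.031),rate=.2); f0=force(); print(T())
ok=True
for phi in (82,67,52,38,25,13,4):
    env.move_straight(q(phi),rate=.09); f=force()-f0
    if np.linalg.norm(f)>15: print("stop",phi,f); ok=False; break
print(T(),f.round(1))
if ok:
    for d in np.arange(.016,.005,-.0015):
        env.move_straight(q(0,d),rate=.03); f=force()-f0; print(round(d,4),f.round(1))
        if f[1]>4: break
    print(T())
    env.move_straight(q(0,d+.003),rate=.02); env.move_straight(q(0,d+.018),rate=.08)
p=camera("top"); save(p,"fin.png"); print(T())
for k in("gate_tip",):
    for r in spotter.tip_of(p,k)[:1]: print(r["confidence"],(RF.T@(ray_z(p,r["point"],.0345)[:2]-tF)).round(4))
cv2.imwrite("pics/finc.png",cv2.resize(p["color"][150:290,180:400,::-1],None,fx=3,fy=3))
```

```text
39.24
41.81 [-0.5  1.9 -2.5]
0.016 [-1.8  6.5 -0.9]
42.12
42.82
0.52 [ 0.0441 -0.0038]
```

View pics/finc.png

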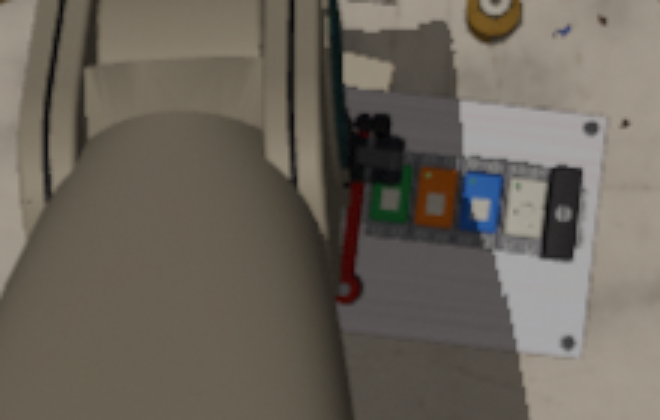

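Run:
```python
from row import *
p=camera("top"); c=p["color"]
H,S,V=cv2.split(cv2.cvtColor(c,cv2.COLOR_RGB2HSV))
m=((H<8)|(H>172))&(S>150); P=np.array([RF.T@(ray_z(p,(u,v),.0445)[:2]-tF) for v,u in np.argwhere(m)])
P=P[(P[:,0]>-.045)&(P[:,0]<.05)&(abs(P[:,1])<.04)]
l=cv2.fitLine(P.astype(np.float32),2,0,.001,.001).ravel(); print(len(P),np.degrees(np.arctan(l[1]/l[0])),l,P.min(0),P.max(0))
s=env.get_state(); print(s["time"],RF.T@(s["tool_pos"][:2]-tF),s["contact_force"])
```

```text
125 -0.7770885 [ 0.99990803 -0.01356234 -0.01640404 -0.00733014] [-0.04495583 -0.01089035] [ 0.0368661 -0.0034112]
42.9167 [0.01694806 0.02598567] [-0.05189793 -0.10078425 -0.19970958]
```

The gate measures −0.8° ± about 1° (shut). The row looks unchanged and the tool is clear.

```bash
python3 -c "
from cell import job; print(job.hand_in())"
```

```text
the job is handed in; nothing more can be done
None
```

I handed the job in at about 43 s: the last pictures show the four modules tight against the end stop and the gate shut (measured within about 1°), but hand-in returned no verdict.

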